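Fit up two socket-weld pipe practice pieces

TASK

Fit up the two socket-weld practice pieces ready for tacking. Build the first up from the large flange: large nipple into the flange, reducing coupling over the nipple, short thin nipple into the top of the coupling; build the second up from the small flange: long thin nipple into the flange, cap over the nipple. Every part must end upright and fully home in its socket, and leave the hammer and the magnetic square where they are.

Things in the scene. Friction and masses are not known exactly. Their poses are not given: they have to be found in the camera images.
- flange_large: Large flange, dark steel, hub up, on a blue plate (130 x 130 x 10 mm) fixed to the bench. Origin: on its axis at the plate's underside, z up. Disc 117 mm wide, top at z 24 mm, two bolt heads to z 37 mm, 44.5 mm off axis. Hub 60 mm wide, rim at z 40 mm; its socket is 45.4 mm wide (2 mm bevelled mouth), 16 mm deep, floor at z 24 mm.
- flange_small: Small flange, dark steel, hub up, on an equal blue plate fixed to the bench. Origin: on its axis at the plate's underside, z up. Disc 98 mm wide, top at z 22 mm, two bolt heads to z 35 mm, 35 mm off axis. Hub 42 mm wide, rim at z 38 mm; its socket is 29.9 mm wide (2 mm bevelled mouth), 16 mm deep, floor at z 22 mm.
- nipple_large: Large nipple: bright steel pipe 42.4 mm outside, 35.2 mm bore, 75 mm long, ends broken 1 mm, about 0.26 kg, standing on end on the bench. Origin: centre of its lower end; z along the pipe, up. Goes into the socket of flange_large.
- nipple_long: Long thin nipple: bright steel pipe 26.9 mm outside, 20.5 mm bore, 90 mm long, ends broken 1 mm, about 0.17 kg, standing on end on the bench. Origin: centre of its lower end; z along the pipe, up. Goes into the socket of flange_small.
- nipple_short: Short thin nipple: bright steel pipe as wide as the long one (26.9 mm outside, 20.5 mm bore) but only 55 mm long, ends broken 1 mm, about 0.11 kg, standing on end on the bench. Origin: centre of its lower end; z along the pipe, up. Goes into the coupling's upper socket.
- reducer: Reducing coupling: dark steel barrel 57 mm wide, 44 mm tall, about 0.45 kg, large socket down. Origin: centre of its underside, z up. Lower socket 45.4 mm wide, upper 29.9 mm, each 16 mm deep with a 2 mm bevelled mouth. Home on the large nipple, its underside is 59 mm above the nipple's lower end; the floor of its upper socket is 28 mm above its underside.
- cap: Pipe cap: dark steel, 40 mm wide, 32 mm tall, closed top with a rounded edge (side straight up to 26 mm), about 0.19 kg, standing socket down. Origin: centre of its underside, z up. Socket 29.9 mm wide, 16 mm deep, 2 mm bevelled mouth. Home on the long nipple, its underside is 74 mm above the nipple's lower end.
- hammer: Bystander: hammer with a wooden handle, 220 mm long, 30 mm high, lying on the bench. Origin: middle of its length, at bench height; x along the handle towards the head. Not to be moved.
- magnet_square: Bystander: triangular magnetic welding square, steel edges and blue brace, about 95 x 95 x 14 mm, lying flat. Origin: centre of its underside. Not to be moved.
Not all that is in view belongs to the job. Leave any pink, turquoise or yellow look-alike of the nipple_long alone.

How it is judged:
By the outcome, as a careful person would: the job done as asked, in the order asked, and still so for the second after the job is handed in, with the robot touching nothing.
It also fails if it takes over 134 s, if anything falls off the work surface, if the arm or the gripper's body presses on something with over 40 N, if the wrist force passes 120 N, or if a joint passes its speed limit or range.

ROBOT

A 6-joint arm with a two-finger parallel gripper is mounted at the origin on the work surface. World frame = base frame: x ahead of the robot, y to its left, z up, the work surface at z = 0. Lengths are in m, angles in rad, forces in N, time in s.
With the tool pointing down it reaches from about 0.35 to 0.875 m from the base axis. Payload 15.5 kg.
Tool frame: the origin (TCP) lies midway between the tips of the shut fingers; the grasp point (between the pads) lies 19 mm behind it; z points along the fingers, y is the line along which they close (so a half turn about z gives the same grasp; the last joint's range is limited). The gripper opens to 85 mm and grips with 20 to 120 N. Pads are 22 mm wide; open, the fingers measure 114 mm over their backs; the gripper's body (76 mm by 85 mm) begins 54 mm behind the grasp point. The pads swing forward as they close: fully open they stand 13 mm farther back than shut.
Start: joints at [-1.373, 0.494, 1.345, -0, 1.302, -0.096], TCP at [0.181, -0.598, 0.231] pointing down, gripper open.
Joint ranges: [-2.91, 2.91], [-0.82, 2.16], [0.22, 2.67], [-1.22, 4.37], [0.12, 2.79], [-3.08, 3.08]. Speed limits (rad/s): [1.89, 1.89, 2.57, 3.01, 3.01, 3.01].

INTERFACE

Orientations are given as a unit quaternion [x, y, z, w].
In Python, from cell import get_obs, snapshot, job_done, look_for, trace gives the robot as it stands.
- The arm moves only by the tool carry_out, never from a script. Its arguments are lists of equal length, an entry for each row: "xyz": the shift along the world's x, y, z in parts of the range, where 1.0 means 0.6 m, a list of three; "dr": the turn, a rotation vector about the world's x, y, z in a scale on which 1.0 is 2 pi rad, a list of three; "fingers": the opening, from 0 (shut) to 1 (fully open). In form: {"xyz": [[tx, ty, tz], ...], "dr": [[rx, ry, rz], ...], "fingers": [fingers, ...]}. A call has 1 to 10 rows; each row is the pose to reach, as a shift and turn from the pose commanded when the call began; what a row does not reach only later rows make up. A row lasts 1/10 s, in which the tool goes at most 50 mm and 8.59 degrees, less where a joint would pass 70% of its speed; a pose out of reach is approached as far as the arm can. Shift and turn numbers lie between -1 and 1, and a call with a number outside is refused. A call with a gripper value outside its range is refused whole. The fingers move at their own pace and stop on an object; "force" is the grip in N (left out, the last holds). Time passes only in rows, so rows that repeat a pose let the fingers close. It gives the time, the measured TCP pose, the force, the opening and the grip force at its end, in the units of the state.
- get_obs(): the state, without advancing time (a new reading comes with each control period).
- snapshot(name): name is "scene" or "top"; returns a dict with "img" (420x560x3 uint8, blue, green, red), "fx", "fy", "cx", "cy" (pixels), "k1" (the pictures are not rectified: a ray, as slopes to the right and down, at radius r is drawn at 1 + k1 r^2 times it, then the intrinsics apply), "rvec" (rotation vector, rad) and "tvec" (3), from world to camera coordinates, as OpenCV has them. Camera axes: x right, y down, z forward; pixel columns grow to the right and rows downward; lengths in m; the calibration is good to about 2 mm. A picture is of the moment at which its call begins. There is no depth.
- job_done(): hands the job in; it is judged then, once.
Trained networks look in a picture, given as the dict that the camera call returned (one of the last four; its "shot" number tells which), for a name from the list of things; names that differ only in an ending like _2 or _b are one class to them, and where a whole thing is asked for, a point or a joint stands for the part that bears it (a point fixed in the world has none). Each returns a list of dicts, best first, with "score" (0 to 1); they miss things now and then, are a little off and sometimes report something else, mostly with a low value. They report only what shows in the picture. A call takes as long as a camera call. They do not tell look-alikes from the thing itself.
- look_for(picture, query): "box" ([left, top, width, height] in pixels, round what is visible of it).
- trace(picture, query): "pixels" (420x560 bool, what is visible of it) and "box" ([left, top, width, height] in pixels, round what is visible of it).
The state is a dict: "t": time; "joint_pos": joint angles; "joint_velocities": joint speeds; "joint_efforts": joint torques, N m; "position": TCP position; "tcp_rot": TCP orientation; "force": force on the tool from outside, world axes, zero at the start; "ft_torque": the same for the moment, N m; "grip_width": finger opening in m; "grasp_force": force on a finger pad.
Only numpy, scipy, OpenCV 4.12 (cv2) and the standard library are available. Lean on these libraries where they do the work, as an engineer would, in place of code of your own. Each camera call takes 0.05 s, during which the arm holds its last target. There are 200 camera calls.

## Working session

There is one attempt and no reset: what is moved stays moved. The work goes in short steps, Python scripts to look and compute and a tool call to move; the robot and the scene stay as the last step left them, time stands still between calls to the robot, and variables do not carry over. Pictures are saved under pics/ and viewed, at most 14 in all, crops included, and the job is handed in when it is done.

Besides the shell and the picture viewer there is one more tool, called after "Emit:" as name(argument=value, ...) on one line, values as JSON. carry_out: Moves the arm, as the interface text tells. Its arguments: {"type":"object","properties":{"xyz":{"type":"array"},"dr":{"type":"array"},"fingers":{"type":"array"},"force":{"type":"number"}},"required":["xyz","dr","fingers"]}

```bash
ls; mkdir -p pics
cat > h.py <<'E'
import numpy as np, cv2
from cell import *
def snap(n):
    s=snapshot(n); return s
def save(s,name): cv2.imwrite('pics/'+name,s['img'])
E
python3 - <<'E'
from h import *
for n in ('scene','top'):
    s=snap(n); save(s,n+'0.png')
    print(n,s['fx'],s['cx'],s['cy'],s['k1'],np.round(s['rvec'],3),np.round(s['tvec'],3), 'cam', np.round(-cv2.Rodrigues(np.array(s['rvec']))[0].T@np.array(s['tvec']).ravel(),3))
    for q in ['flange_large','flange_small','nipple_large','nipple_long','nipple_short','reducer','cap','hammer','magnet_square']:
        print(q,[(round(d['score'],2),np.round(d['box']).tolist()) for d in look_for(s,q)][:6])
print(get_obs())
E
```

```text
pics
scene 474.2393361602028 282.35114231427775 207.63178560077907 -0.014377775370341959 [ 1.023  2.476 -1.025] [ 0.383 -0.23   1.381] cam [1.056 0.551 0.83 ]
flange_large [(0.95, [167.0, 195.0, 74.0, 58.0]), (0.68, [302.0, 188.0, 10.0, 32.0])]
flange_small [(0.95, [254.0, 261.0, 77.0, 70.0]), (0.25, [208.0, 129.0, 15.0, 21.0])]
nipple_large [(0.79, [351.0, 225.0, 23.0, 37.0])]
nipple_long [(0.77, [316.0, 164.0, 7.0, 37.0]), (0.75, [301.0, 188.0, 13.0, 37.0]), (0.74, [332.0, 181.0, 14.0, 35.0]), (0.64, [283.0, 170.0, 7.0, 33.0]), (0.64, [377.0, 319.0, 52.0, 48.0]), (0.58, [282.0, 201.0, 14.0, 36.0])]
nipple_short []
reducer [(0.86, [410.0, 279.0, 31.0, 38.0]), (0.3, [348.0, 228.0, 24.0, 35.0])]
cap [(0.72, [243.0, 165.0, 18.0, 19.0]), (0.61, [412.0, 281.0, 32.0, 36.0])]
hammer [(0.69, [101.0, 147.0, 80.0, 48.0])]
magnet_square [(0.3, [351.0, 225.0, 22.0, 37.0]), (0.19, [241.0, 164.0, 19.0, 19.0])]
top 436.27063792413156 283.32038248196216 212.940717069149 -0.00705927963125069 [ 2.123 -2.14   0.215] [-0.004  0.524  1.077] cam [0.316 0.01  1.155]
flange_large [(0.73, [307.0, 144.0, 49.
[... 539 characters left out ...]
0, 'joint_pos': array([-1.37248595e+00,  4.93601633e-01,  1.34548610e+00,  2.75907289e-06,
        1.30250672e+00, -9.54966720e-02]), 'joint_velocities': array([ 0.00221779,  0.00065455,  0.00149756, -0.00022026, -0.00059829,
       -0.00079832]), 'joint_efforts': array([ 5.28389632e-03, -8.82007527e+01, -3.84256446e+01,  1.43507814e-04,
        6.80171088e-04, -8.84377584e-06]), 'position': array([ 0.18100612, -0.59822244,  0.23128067]), 'tcp_rot': array([ 9.89229122e-01,  1.46375352e-01,  1.28228896e-06, -9.65066262e-07]), 'force': array([-0.32335167,  0.06688568, -0.12169558]), 'ft_torque': array([0.05976371, 0.01892402, 0.05930991]), 'grasp_force': 0.0, 'grip_width': 0.08518158801248212}
```

Run:
```python
import cv2
a=cv2.imread('pics/scene0.png');b=cv2.imread('pics/top0.png')
cv2.imwrite('pics/s1.png',cv2.resize(a[120:390,90:450],(800,600),interpolation=cv2.INTER_CUBIC))
cv2.imwrite('pics/t1.png',cv2.resize(b[110:290,110:470],None,fx=2.22,fy=2.22,interpolation=cv2.INTER_CUBIC))
```

```text
(no output)
```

View pics/s1.png

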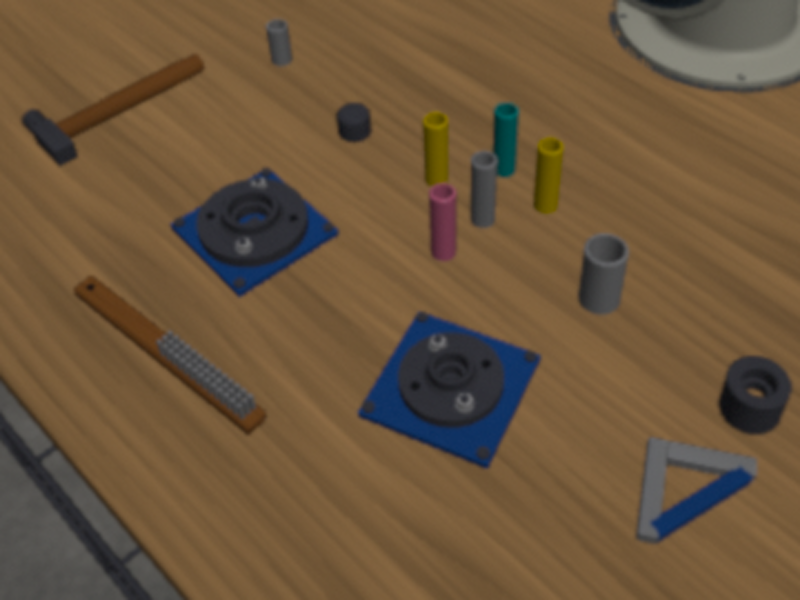

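View pics/t1.png

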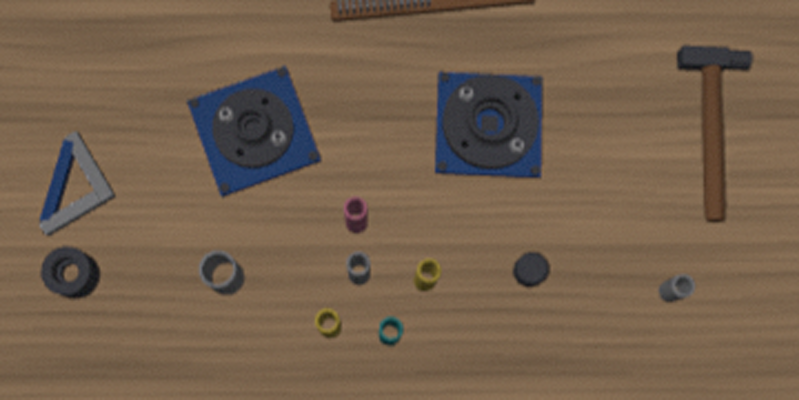

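The grey nipple at scene (307,205) / top (271,231) is bare steel among pink (scene 290,220), turquoise and two yellow look-alikes. It is nipple_long: the only uncoloured tall thin pipe, while the short one stands by the hammer at scene (216,139) / top (415,240). Next I fit model silhouettes in both views.

```bash
cat >> h.py <<'E'
from scipy.optimize import minimize
def proj(s,P):
    R=cv2.Rodrigues(np.array(s['rvec'],float))[0]; c=np.atleast_2d(P)@R.T+np.array(s['tvec'],float).ravel()
    q=c[:,:2]/c[:,2:]; q=q*(1+s['k1']*(q**2).sum(1,keepdims=True))
    return q*[s['fx'],s['fy']]+[s['cx'],s['cy']]
A=np.linspace(0,2*np.pi,72,endpoint=False)
def ring(r,z): return np.c_[r*np.cos(A),r*np.sin(A),np.full(72,z)]
def cyl(r,h): return np.r_[ring(r,0),ring(r,h)]
sq=np.array([[a,b,z] for a in(-.065,.065) for b in(-.065,.065) for z in(0,.01)])
M=dict(nipple_large=cyl(.0212,.075),nipple_long=cyl(.01345,.09),nipple_short=cyl(.01345,.055),reducer=cyl(.0285,.044),
 cap=np.r_[ring(.02,0),ring(.02,.026),ring(.014,.032)],
 flange_large=np.r_[sq,ring(.0585,.01),ring(.0585,.024),ring(.03,.04)],flange_small=np.r_[sq,ring(.049,.01),ring(.049,.022),ring(.021,.038)])
def place(n,p):
    c,s_=np.cos(p[3]),np.sin(p[3]); P=M[n]
    return np.c_[P[:,0]*c-P[:,1]*s_,P[:,0]*s_+P[:,1]*c,P[:,2]]+p[:3]
def sil(s,P):
    h=cv2.convexHull(proj(s,P).astype(np.float32))[:,0]
    lo=np.floor(h.min(0)-8).astype(int); K=8
    return h
def fill(h,lo,sz,K=8):
    m=np.zeros((sz[1]*K,sz[0]*K),np.float32)
    cv2.fillConvexPoly(m,np.round(((h-lo+.5)*K-.5)*16).astype(np.int32),1.,shift=4)
    return cv2.resize(m,tuple(int(v) for v in sz),interpolation=cv2.INTER_AREA)
def fit(n,views,p0,free):
    # views: list of (s,hull-filled mask float); free: indices of p=[x,y,z,yaw]
    p0=np.array(p0,float); cr=[]
    for s,m in views:
        ys,xs=np.nonzero(m>.3); lo=np.array([xs.min()-10,ys.min()-10]); sz=np.array([xs.max(),ys.max()])+10-lo
        cr.append((s,m[lo[1]:lo[1]+sz[1],lo[0]:lo[0]+sz[0]],lo,sz[::1]))
    def f(v):
        p=p0.copy(); p[free]=v; return sum(np.abs(fill(sil(s,place(n,p)),lo,m.shape[::-1])-m).sum()/m.sum() for s,m,lo,sz in cr)
    sc=np.array([.01,.01,.01,.15])[free]; v0=p0[free]
    best=None
    for k in range(2):
        r=minimize(f,v0,method='Nelder-Mead',options=dict(initial_simplex=np.r_[[v0],v0+np.diag(sc)/(1+3*k)],xatol=1e-5,fatol=1e-5)); v0=r.x
    return r.x,r.fun
def ground(s,uv,z=0.):
    K=np.array([[s['fx'],0,s['cx']],[0,s['fy'],s['cy']],[0,0,1]]); q=cv2.undistortPoints(np.array([[uv]],float),K,np.array([s['k1'],0,0,0.]))[0,0]
    R=cv2.Rodrigues(np.array(s['rvec'],float))[0]; o=-R.T@np.array(s['tvec'],float).ravel(); d=R.T@np.array([*q,1]); return (o+d*(z-o[2])/d[2])[:2]
def getmask(s,q,uv,hull=True):
    "trace mask whose box centre is nearest uv"
    c=[d for d in trace(s,q) if np.hypot(*(np.array(d['box'][:2])+np.array(d['box'][2:])/2-uv))<12]
    if not c: return None
    m=c[0]['pixels'].astype(np.uint8)
    if hull:
        n,l,st,_=cv2.connectedComponentsWithStats(m); m=(l==1+st[1:,4].argmax()).astype(np.uint8)
        pts=cv2.findNonZero(m); cv2.fillConvexPoly(m,cv2.convexHull(pts),1)
    return m
E
cat > m.py <<'E'
from h import *
G=dict(flange_large=((204,224),(331,167)),flange_small=((293,296),(224,168)),nipple_large=((362,243),(210,233)),
 nipple_long=((307,205),(271,231)),nipple_short=((216,139),(415,240)),reducer=((429,297),(141,232)),cap=((249,175),(349,231)))
N=4; S={c:[snap(c) for _ in range(1)] for c in('scene','top')}
mk={}
for it in range(N):
    for ci,c in enumerate(('scene','top')):
        s=snap(c); S[c]=s
        for n in G:
            m=getmask(s,n,G[n][ci])
            if m is None and n.startswith('nipple'):
                for o in ('nipple_long','nipple_short','nipple_large'):
                    m=getmask(s,o,G[n][ci])
                    if m is not None: break
            if m is not None: mk.setdefault((n,c),[]).append(m)
for n in G:
    v={c:(S[c],np.mean(mk[n,c],0)) for c in('scene','top') if (n,c) in mk}
    fl=n.startswith('fl'); p0=[*ground(S['top'],G[n][1],.03),0,.3 if n=='flange_small' else 0]
    fx=[0,1]+([3] if fl else []); fj=[0,1,2]+([3] if fl else [])
    for c in v: x,e=fit(n,[v[c]],p0,fx); print(n,c,len(mk[n,c]),np.round(x,4),round(e,3))
    if len(v)==2: x,e=fit(n,list(v.values()),p0,fj); print(n,'both z free',np.round(x,4),round(e,3))
E
python3 m.py
```

```text
flange_large scene 4 [ 0.6637 -0.1362 -0.0438] 0.019
flange_large top 4 [ 0.6638 -0.1385 -0.0509] 0.027
flange_large both z free [ 6.636e-01 -1.373e-01 -2.000e-04 -4.970e-02] 0.056
flange_small scene 4 [0.6561 0.1531 0.3477] 0.02
flange_small top 4 [0.6577 0.1517 0.3487] 0.035
flange_small both z free [6.567e-01 1.529e-01 6.000e-04 3.556e-01] 0.06
nipple_large scene 4 [0.4754 0.1827] 0.049
nipple_large top 4 [0.4767 0.181 ] 0.228
nipple_large both z free [ 4.762e-01  1.818e-01 -2.000e-04] 0.319
nipple_long scene 4 [0.4773 0.0246] 0.088
nipple_long top 3 [0.479  0.0229] 0.147
nipple_long both z free [0.4779 0.0236 0.    ] 0.274
nipple_short scene 4 [ 0.4541 -0.3489] 0.09
nipple_short top 4 [ 0.4562 -0.3513] 0.08
nipple_short both z free [ 0.4549 -0.3493  0.0011] 0.228
reducer scene 3 [0.4794 0.3624] 0.03
reducer top 4 [0.4806 0.3617] 0.05
reducer both z free [ 4.799e-01  3.621e-01 -3.000e-04] 0.097
cap scene 4 [ 0.479  -0.1825] 0.057
cap top 4 [ 0.482 -0.183] 0.052
cap both z free [ 0.481  -0.1818  0.0021] 0.157
```

Both views agree to about 2 mm, and the fitted base heights come out at about 0. Moving now, starting with the large nipple.

The rows are not in the units I measure in: shifts go in shares of 0.6 m and turns go in shares of 2 pi rad. I convert before sending: 0.24 m / 0.6 = 0.4, 0.22 m / 0.6 = 0.3667, -0.294 rad / 6.2832 = -0.0468.

Emit:
carry_out(xyz=[[0.3667,0.4,0],[0.3667,0.4,0],[0.3667,0.4,0],[0.3667,0.4,0],[0.3667,0.4,0],[0.3667,0.4,0],[0.3667,0.4,0],[0.3667,0.4,0]], dr=[[0,0,-0.0223],[0,0,-0.0468],[0,0,-0.0468],[0,0,-0.0468],[0,0,-0.0468],[0,0,-0.0468],[0,0,-0.0468],[0,0,-0.0468]], fingers=[1,1,1,1,1,1,1,1], force=40)

```text
t: 5.25
position: [0.4031, -0.3555, 0.2315]
tcp_rot: [1.0, 0.002, 0.0, -0.0]
force: [-1.1, -0.8, 0.4]
grip_width: 0.0857
grasp_force: 0.0
```

Scaled: 0.54 m / 0.6 = 0.9, 0.075 m / 0.6 = 0.125.

Emit:
carry_out(xyz=[[0.125,0.9,-0.0833],[0.125,0.9,-0.0833],[0.125,0.9,-0.0833],[0.125,0.9,-0.0833],[0.125,0.9,-0.0833],[0.125,0.9,-0.0833],[0.125,0.9,-0.0833],[0.125,0.9,-0.0833],[0.125,0.9,-0.0833],[0.125,0.9,-0.0833]], dr=[[0,0,0],[0,0,0],[0,0,0],[0,0,0],[0,0,0],[0,0,0],[0,0,0],[0,0,0],[0,0,0],[0,0,0]], fingers=[1,1,1,1,1,1,1,1,1,1])

```text
t: 6.25
position: [0.4697, 0.1365, 0.1856]
tcp_rot: [1.0, -0.0, 0.0, 0.0]
force: [1.7, -0.3, 0.7]
grip_width: 0.0856
grasp_force: 0.0
```

Emit:
carry_out(xyz=[[0,0,0],[0,0,0]], dr=[[0,0,0],[0,0,0]], fingers=[1,1])

```text
t: 6.45
position: [0.4695, 0.1354, 0.1855]
tcp_rot: [1.0, 0.001, -0.0, 0.0]
force: [0.5, -0.7, -0.0]
grip_width: 0.0852
grasp_force: 0.0
```

Scaled: -0.16 m / 0.6 = -0.2667, 0.0465 m / 0.6 = 0.0775.

Emit:
carry_out(xyz=[[0.0108,0.0775,0],[0.0108,0.0775,-0.0667],[0.0108,0.0775,-0.1333],[0.0108,0.0775,-0.2],[0.0108,0.0775,-0.2667],[0.0108,0.0775,-0.2667],[0.0108,0.0775,-0.2667],[0.0108,0.0775,-0.2667],[0.0108,0.0775,-0.2667],[0.0108,0.0775,-0.2667]], dr=[[0,0,0],[0,0,0],[0,0,0],[0,0,0],[0,0,0],[0,0,0],[0,0,0],[0,0,0],[0,0,0],[0,0,0]], fingers=[1,1,1,1,1,0.5,0.3,0.3,0.3,0.3], force=20)

```text
t: 7.45
position: [0.4773, 0.1813, 0.0277]
tcp_rot: [1.0, -0.0, 0.002, -0.0]
force: [1.0, -6.0, 12.3]
grip_width: 0.0415
grasp_force: 22.3
```

Emit:
carry_out(xyz=[[0,0,0],[0,0,0],[0,0,0],[0,0,0],[0,0,0]], dr=[[0,0,0],[0,0,0],[0,0,0],[0,0,0],[0,0,0]], fingers=[0.3,0.3,0.3,0.3,0.3])

```text
t: 7.95
position: [0.4773, 0.1813, 0.0277]
tcp_rot: [1.0, 0.0, 0.002, -0.0]
force: [1.2, -6.2, 12.2]
grip_width: 0.0416
grasp_force: 22.3
```

Scaled: 0.98 rad / 6.2832 = 0.156.

Emit:
carry_out(xyz=[[0,0,0],[0,0,0],[0,0,0],[0,0,0],[0,0,0],[0,0,0],[0,0,0],[0,0,0],[0,0,0],[0,0,0]], dr=[[0,0,0],[0,0,0],[0,0,0],[0,0,0.0223],[0,0,0.0446],[0,0,0.0668],[0,0,0.0891],[0,0,0.1114],[0,0,0.1337],[0,0,0.156]], fingers=[1,1,1,1,1,1,1,1,1,1])

```text
t: 8.95
position: [0.476, 0.1815, 0.0258]
tcp_rot: [0.881, 0.473, 0.0, 0.0]
force: [-0.3, -0.1, 0.3]
grip_width: 0.0856
grasp_force: 0.0
```

Scaled: 0.59 rad / 6.2832 = 0.0939.

Emit:
carry_out(xyz=[[0,0,0],[0,0,0],[0,0,0],[0,0,0],[0,0,0],[0,0,0],[0,0,0],[0,0,0],[0,0,0],[0,0,0]], dr=[[0,0,0.0223],[0,0,0.0446],[0,0,0.0668],[0,0,0.0891],[0,0,0.0939],[0,0,0.0939],[0,0,0.0939],[0,0,0.0939],[0,0,0.0939],[0,0,0.0939]], fingers=[1,1,1,1,0.3,0.3,0.3,0.3,0.3,0.3])

```text
t: 9.95
position: [0.4759, 0.1815, 0.0257]
tcp_rot: [0.708, 0.706, -0.0, -0.0]
force: [-1.9, -0.2, 5.2]
grip_width: 0.0418
grasp_force: 21.2
```

```bash
cat > held.py <<'E'
from h import *
import sys
n,x,y,z=sys.argv[1],*map(float,sys.argv[2:5])
o=get_obs(); print(o['position'].round(4),o['force'].round(1),round(o['t'],2),o['grip_width'].round(4))
v=[]
for c in('scene','top'):
    m=[]
    for _ in range(3):
        s=snap(c); uv=proj(s,place(n,[x,y,z,0])); uv=(uv.max(0)+uv.min(0))/2
        k=getmask(s,n,uv)
        if k is not None: m.append(k)
    if m: v.append((s,np.mean(m,0))); r,e=fit(n,v[-1:],[x,y,z,0],[0,1]); print(c,len(m),r.round(4),round(e,3))
if len(v)==2: r,e=fit(n,v,[x,y,z,0],[0,1,2]); print('both',r.round(4),round(e,3))
E
python3 -c "
from h import *
o=get_obs();print(o['position'].round(4),o['tcp_rot'].round(4),o['force'].round(1),o['t'],o['grip_width'])
save(snap('scene'),'g1.png')"
```

```text
[0.4759 0.1815 0.0257] [ 0.7077  0.7065 -0.     -0.    ] [-1.9 -0.2  5.2] 9.95 0.04178111721686849
```

Scaled: 0.12 m / 0.6 = 0.2, 0.09 m / 0.6 = 0.15.

Emit:
carry_out(xyz=[[0,0,0],[0,0,0],[0,0,0.0167],[0,0,0.05],[0,0,0.1],[0,0,0.15],[0,0,0.2],[0,0,0.2]], dr=[[0,0,0],[0,0,0],[0,0,0],[0,0,0],[0,0,0],[0,0,0],[0,0,0],[0,0,0]], fingers=[0.2,0.2,0.2,0.2,0.2,0.2,0.2,0.2], force=60)

```text
t: 10.8
position: [0.4778, 0.1819, 0.1493]
tcp_rot: [0.708, 0.707, 0.003, 0.002]
force: [-0.4, -0.6, -4.4]
grip_width: 0.0407
grasp_force: 61.5
```

Scaled: -0.319 m / 0.6 = -0.5317, -0.304 m / 0.6 = -0.5067.

Emit:
carry_out(xyz=[[0.03,-0.0517,0],[0.0633,-0.1083,0],[0.0967,-0.165,0],[0.13,-0.2217,0],[0.1633,-0.2783,0],[0.2,-0.34,0],[0.235,-0.4017,0],[0.2683,-0.4583,0],[0.2967,-0.5067,0],[0.313,-0.5317,0]], dr=[[0,0,0],[0,0,0],[0,0,0],[0,0,0],[0,0,0],[0,0,0],[0,0,0],[0,0,0],[0,0,0],[0,0,0]], fingers=[0.2,0.2,0.2,0.2,0.2,0.2,0.2,0.2,0.2,0.2])

```text
t: 11.8
position: [0.6644, -0.1402, 0.1446]
tcp_rot: [0.708, 0.706, -0.0, -0.0]
force: [0.9, 1.3, -3.0]
grip_width: 0.0405
grasp_force: 61.4
```

Emit:
carry_out(xyz=[[0,0,-0.05],[0,0,-0.075],[0,0,-0.1],[0,0,-0.1],[0,0,-0.1]], dr=[[0,0,0],[0,0,0],[0,0,0],[0,0,0],[0,0,0]], fingers=[0.2,0.2,0.2,0.2,0.2])

```text
t: 12.3
position: [0.6638, -0.1371, 0.0857]
tcp_rot: [0.707, 0.707, -0.0, -0.0]
force: [0.6, 0.3, -2.9]
grip_width: 0.0409
grasp_force: 61.4
```

```bash
python3 held.py nipple_large .6637 -.1373 .06; python3 -c "
from h import *
import cv2
a=snap('scene')['img'][130:270,140:280];b=snap('top')['img'][110:210,270:390]
cv2.imwrite('pics/c1.png',np.hstack([cv2.resize(a,(400,400)),cv2.resize(b,(400,400))]))"
```

```text
Traceback (most recent call last):
  File "held.py", line 4, in <module>
    o=get_obs(); print(o['position'].round(4),o['force'].round(1),round(o['t'],2),o['grip_width'].round(4))
                                                                                  ^^^^^^^^^^^^^^^^^^^^^
AttributeError: 'float' object has no attribute 'round'
```

View pics/c1.png

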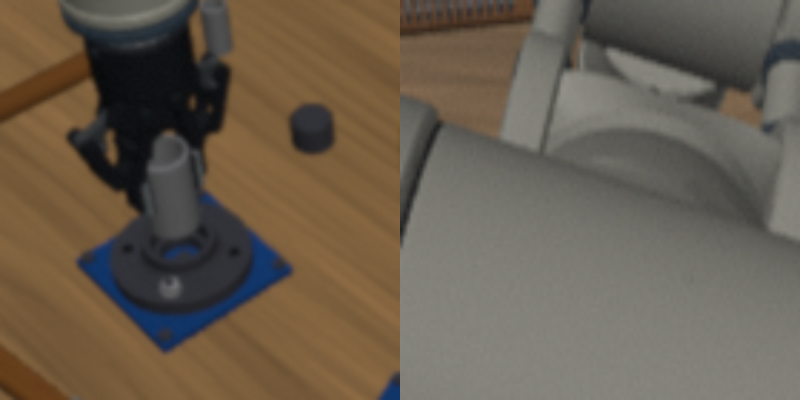

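Scene crop: the nipple (at about 170,190) hangs upright over the flange's socket. The arm hides the top view. Descending.

Scaled: -0.026 m / 0.6 = -0.0433, -0.024 m / 0.6 = -0.04.

Emit:
carry_out(xyz=[[0,0,-0.0167],[0,0,-0.0267],[0,0,-0.0333],[0,0,-0.0367],[0,0,-0.04],[0,0,-0.0433]], dr=[[0,0,0],[0,0,0],[0,0,0],[0,0,0],[0,0,0],[0,0,0]], fingers=[0.2,0.2,0.2,0.2,0.2,0.2])

```text
t: 13.0
position: [0.6639, -0.1376, 0.0596]
tcp_rot: [0.707, 0.707, 0.0, 0.0]
force: [0.3, -0.8, -1.6]
grip_width: 0.0409
grasp_force: 61.4
```

Scaled: -0.0105 m / 0.6 = -0.0175, -0.01 m / 0.6 = -0.0167.

Emit:
carry_out(xyz=[[0,0,-0.005],[0,0,-0.01],[0,0,-0.015],[0,0,-0.0167],[0,0,-0.0175]], dr=[[0,0,0],[0,0,0],[0,0,0],[0,0,0],[0,0,0]], fingers=[0.2,0.2,0.2,0.2,0.2])

```text
t: 13.5
position: [0.6638, -0.1376, 0.0498]
tcp_rot: [0.707, 0.707, 0.0, 0.0]
force: [-7.1, 1.7, 16.4]
grip_width: 0.0412
grasp_force: 63.1
```

Scaled: 0.13 m / 0.6 = 0.2167, 0.1 m / 0.6 = 0.1667.

Emit:
carry_out(xyz=[[0,0,0],[0,0,0],[0,0,0],[0,0,0.0333],[0,0,0.1],[0,0,0.1667],[0,0,0.2167],[0,0,0.2167]], dr=[[0,0,0],[0,0,0],[0,0,0],[0,0,0],[0,0,0],[0,0,0],[0,0,0],[0,0,0]], fingers=[1,1,1,1,1,1,1,1], force=20)

```text
t: 14.3
position: [0.666, -0.1382, 0.1839]
tcp_rot: [0.707, 0.707, 0.002, 0.003]
force: [0.6, -0.1, -0.0]
grip_width: 0.0854
grasp_force: 0.0
```

Scaled: 0.3 m / 0.6 = 0.5, 0.26 m / 0.6 = 0.4333, -1.4 rad / 6.2832 = -0.2228.

Emit:
carry_out(xyz=[[-0.0233,0.0667,0],[-0.05,0.14,0],[-0.0783,0.2133,0],[-0.105,0.2867,0],[-0.1317,0.36,0],[-0.1583,0.4333,0],[-0.1833,0.5,0],[-0.1833,0.5,0],[-0.1833,0.5,0],[-0.1833,0.5,0]], dr=[[0,0,-0.0223],[0,0,-0.0446],[0,0,-0.0668],[0,0,-0.0891],[0,0,-0.1114],[0,0,-0.1337],[0,0,-0.156],[0,0,-0.1783],[0,0,-0.2005],[0,0,-0.2228]], fingers=[1,1,1,1,1,1,1,1,1,1])

```text
t: 15.3
position: [0.5533, 0.1629, 0.1785]
tcp_rot: [0.997, 0.082, -0.0, 0.0]
force: [0.1, 0.0, -0.8]
grip_width: 0.0853
grasp_force: 0.0
```

```bash
sed -i "s/o\['grip_width'\].round(4)/round(o['grip_width'],4)/" held.py; python3 held.py nipple_large .6637 -.1373 .024;python3 held.py reducer .4799 .362 0; python3 -c "
from h import *
s=snap('top')
print(get_obs()['tcp_rot'])
for d in trace(s,'magnet_square')[:1]:
    c=cv2.minAreaRect(cv2.findNonZero(d['pixels'].astype(np.uint8))); h=cv2.convexHull(cv2.findNonZero(d['pixels'].astype(np.uint8)))[:,0]
    P=np.array([ground(s,p,.014) for p in h]); print(P.min(0),P.max(0), P[P[:,0].argmin()])"
```

```text
[0.5533 0.1629 0.1785] [ 0.1  0.  -0.8] 15.3 0.0853
scene 3 [ 0.6619 -0.14  ] 0.164
top 3 [ 0.6646 -0.1379] 0.118
both [ 0.6637 -0.1375  0.0249] 0.287
[0.5538 0.1624 0.1791] [-0.7  0.5  0.5] 15.9 0.0854
scene 3 [0.4794 0.3628] 0.056
[ 9.96396907e-01  8.48127540e-02 -3.11147004e-05 -8.36136982e-08]
[0.55682528 0.31976724] [0.62007655 0.35916349] [0.55682528 0.34295899]
```

Scaled: 0.1993 m / 0.6 = 0.3322, -0.1745 m / 0.6 = -0.2908, -0.17 rad / 6.2832 = -0.0271.

Emit:
carry_out(xyz=[[-0.03,0.0833,0],[-0.06,0.1633,0],[-0.0917,0.2433,0],[-0.1227,0.3322,0],[-0.1227,0.3322,0],[-0.1227,0.3322,-0.0833],[-0.1227,0.3322,-0.1667],[-0.1227,0.3322,-0.2333],[-0.1227,0.3322,-0.2833],[-0.1227,0.3322,-0.2908]], dr=[[0,0,-0.0159],[0,0,-0.0271],[0,0,-0.0271],[0,0,-0.0271],[0,0,-0.0271],[0,0,-0.0271],[0,0,-0.0271],[0,0,-0.0271],[0,0,-0.0271],[0,0,-0.0271]], fingers=[1,1,1,1,1,1,1,1,1,1])

```text
t: 17.6
position: [0.4786, 0.3603, 0.0014]
tcp_rot: [1.0, -0.0, -0.002, 0.001]
force: [-0.8, 1.1, -0.2]
grip_width: 0.0855
grasp_force: 0.0
```

Emit:
carry_out(xyz=[[0,0,0],[0,0,0],[0,0,0],[0,0,0],[0,0,0],[0,0,0]], dr=[[0,0,0],[0,0,0],[0,0,0],[0,0,0],[0,0,0],[0,0,0]], fingers=[1,0.5,0.4,0.4,0.4,0.4])

```text
t: 18.2
position: [0.4812, 0.3624, 0.0064]
tcp_rot: [1.0, -0.0, 0.001, -0.001]
force: [-0.3, 1.0, 8.9]
grip_width: 0.0563
grasp_force: 20.0
```

Scaled: 0.145 m / 0.6 = 0.2417, 0.12 m / 0.6 = 0.2.

Emit:
carry_out(xyz=[[0,0,0],[0,0,0],[0,0,0.0167],[0,0,0.05],[0,0,0.1],[0,0,0.15],[0,0,0.2],[0,0,0.2417],[0,0,0.2417]], dr=[[0,0,0],[0,0,0],[0,0,0],[0,0,0],[0,0,0],[0,0,0],[0,0,0],[0,0,0],[0,0,0]], fingers=[0.4,0.4,0.4,0.4,0.4,0.4,0.4,0.4,0.4], force=80)

```text
t: 19.1
position: [0.4816, 0.3627, 0.1539]
tcp_rot: [1.0, -0.0, 0.003, -0.002]
force: [0.1, 0.1, -4.0]
grip_width: 0.0552
grasp_force: 85.9
```

Scaled: -0.37 m / 0.6 = -0.6167, -0.36 m / 0.6 = -0.6.

Emit:
carry_out(xyz=[[0.0167,-0.0467,0],[0.0383,-0.1083,0],[0.065,-0.1833,0],[0.0917,-0.2583,0],[0.1183,-0.3333,0],[0.145,-0.4083,0],[0.1717,-0.4833,0],[0.1967,-0.55,0],[0.2133,-0.6,0],[0.2167,-0.6167,0]], dr=[[0,0,0],[0,0,0],[0,0,0],[0,0,0],[0,0,0],[0,0,0],[0,0,0],[0,0,0],[0,0,0],[0,0,0]], fingers=[0.4,0.4,0.4,0.4,0.4,0.4,0.4,0.4,0.4,0.4])

```text
t: 20.1
position: [0.6107, -0.0114, 0.1491]
tcp_rot: [1.0, -0.001, -0.0, 0.0]
force: [0.9, 0.5, -3.8]
grip_width: 0.0553
grasp_force: 86.0
```

Emit:
carry_out(xyz=[[0,0,0],[0,0,0]], dr=[[0,0,0],[0,0,0]], fingers=[0.4,0.4])

```text
t: 20.3
position: [0.6095, -0.0076, 0.1492]
tcp_rot: [1.0, -0.0, -0.001, -0.0]
force: [-0.3, 0.7, -3.8]
grip_width: 0.0552
grasp_force: 86.0
```

```bash
python3 held.py reducer .611 -.01 .145;  python3 -c "
from h import *
a=snap('scene');b=snap('top')
u=proj(a,[.61,-.01,.16])[0].astype(int);w=proj(b,[.61,-.01,.16])[0].astype(int)
f=lambda i,u:cv2.resize(i[max(0,u[1]-60):u[1]+60,u[0]-60:u[0]+60],(400,400))
cv2.imwrite('pics/c2.png',np.hstack([f(a['img'],u),f(b['img'],w)]))"
```

```text
[ 0.6095 -0.0076  0.1492] [-0.3  0.7 -3.8] 20.3 0.0552
scene 3 [ 0.6109 -0.0049] 0.648
```

View pics/c2.png

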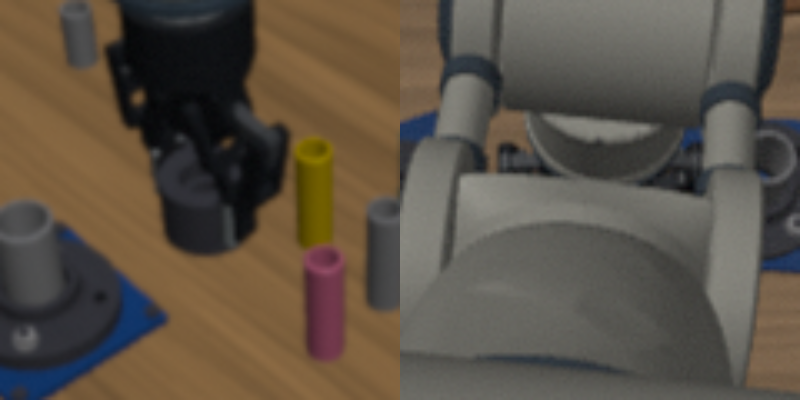

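The coupling hangs upright in the grip at (205,195). The large nipple stands in the flange at (25,255). Next I move over and lower.

Scaled: -0.1299 m / 0.6 = -0.2165, 0.0542 m / 0.6 = 0.0903.

Emit:
carry_out(xyz=[[0.02,-0.0467,0],[0.0467,-0.1117,0],[0.0733,-0.175,0],[0.0903,-0.2165,0],[0.0903,-0.2165,0],[0.0903,-0.2165,-0.0333],[0.0903,-0.2165,-0.0583],[0.0903,-0.2165,-0.0583]], dr=[[0,0,0],[0,0,0],[0,0,0],[0,0,0],[0,0,0],[0,0,0],[0,0,0],[0,0,0]], fingers=[0.4,0.4,0.4,0.4,0.4,0.4,0.4,0.4])

```text
t: 21.8
position: [0.6628, -0.1373, 0.1121]
tcp_rot: [1.0, 0.0, -0.002, -0.001]
force: [-0.6, -0.3, -3.5]
grip_width: 0.0551
grasp_force: 86.1
```

Scaled: -0.015 m / 0.6 = -0.025, -0.013 m / 0.6 = -0.0217.

Emit:
carry_out(xyz=[[0,0,-0.005],[0,0,-0.01],[0,0,-0.015],[0,0,-0.0183],[0,0,-0.0217],[0,0,-0.025]], dr=[[0,0,0],[0,0,0],[0,0,0],[0,0,0],[0,0,0],[0,0,0]], fingers=[0.4,0.4,0.4,0.4,0.4,0.4])

```text
t: 22.4
position: [0.6646, -0.1381, 0.0997]
tcp_rot: [1.0, -0.0, 0.0, 0.0]
force: [1.0, -0.3, -4.0]
grip_width: 0.0551
grasp_force: 86.1
```

Scaled: -0.0105 m / 0.6 = -0.0175, -0.0095 m / 0.6 = -0.0158.

Emit:
carry_out(xyz=[[0,0,-0.005],[0,0,-0.01],[0,0,-0.0133],[0,0,-0.0158],[0,0,-0.0175]], dr=[[0,0,0],[0,0,0],[0,0,0],[0,0,0],[0,0,0]], fingers=[0.4,0.4,0.4,0.4,0.4])

```text
t: 22.9
position: [0.6648, -0.1381, 0.0898]
tcp_rot: [1.0, -0.0, 0.001, 0.0]
force: [-4.1, 2.8, 18.1]
grip_width: 0.0555
grasp_force: 88.1
```

Scaled: 0.1 m / 0.6 = 0.1667, 0.06 m / 0.6 = 0.1.

Emit:
carry_out(xyz=[[0,0,0],[0,0,0],[0,0,0],[0,0,0.0333],[0,0,0.1],[0,0,0.1667],[0,0,0.1667]], dr=[[0,0,0],[0,0,0],[0,0,0],[0,0,0],[0,0,0],[0,0,0],[0,0,0]], fingers=[1,1,1,1,1,1,1], force=20)

```text
t: 23.6
position: [0.667, -0.139, 0.195]
tcp_rot: [1.0, -0.0, 0.004, 0.001]
force: [0.2, -0.3, -0.3]
grip_width: 0.0858
grasp_force: 0.0
```

Scaled: -0.21 m / 0.6 = -0.35, -0.195 m / 0.6 = -0.325.

Emit:
carry_out(xyz=[[-0.0333,-0.0333,0],[-0.0833,-0.0833,0],[-0.1333,-0.1333,0],[-0.1833,-0.1833,0],[-0.2333,-0.2333,0],[-0.2833,-0.2833,0],[-0.325,-0.3333,0],[-0.3333,-0.35,0],[-0.3333,-0.35,0],[-0.3333,-0.35,0]], dr=[[0,0,0],[0,0,0],[0,0,0],[0,0,0],[0,0,0],[0,0,0],[0,0,0],[0,0,0],[0,0,0],[0,0,0]], fingers=[1,1,1,1,1,1,1,1,1,1])

```text
t: 24.6
position: [0.4648, -0.3477, 0.189]
tcp_rot: [1.0, -0.0, 0.0, -0.0]
force: [-0.9, 0.2, 0.1]
grip_width: 0.085
grasp_force: 0.0
```

```bash
python3 held.py reducer .6637 -.1375 .083; python3 held.py nipple_short .4551 -.35 0; python3 -c "
from h import *
a=snap('scene');b=snap('top')
u=proj(a,[.65,-.13,.08])[0].astype(int);w=proj(b,[.65,-.13,.08])[0].astype(int)
f=lambda i,u:cv2.resize(i[max(0,u[1]-50):u[1]+50,u[0]-50:u[0]+50],(400,400))
cv2.imwrite('pics/c3.png',np.hstack([f(a['img'],u),f(b['img'],w)]))"
```

```text
[ 0.4648 -0.3477  0.189 ] [-0.9  0.2  0.1] 24.6 0.085
scene 3 [ 0.6628 -0.1362] 0.043
top 3 [ 0.6645 -0.1395] 0.155
both [ 0.6631 -0.1387  0.082 ] 0.248
[ 0.4645 -0.3481  0.1891] [-0.5  0.1 -0.4] 25.2 0.0853
scene 3 [ 0.4537 -0.3512] 0.175
```

View pics/c3.png

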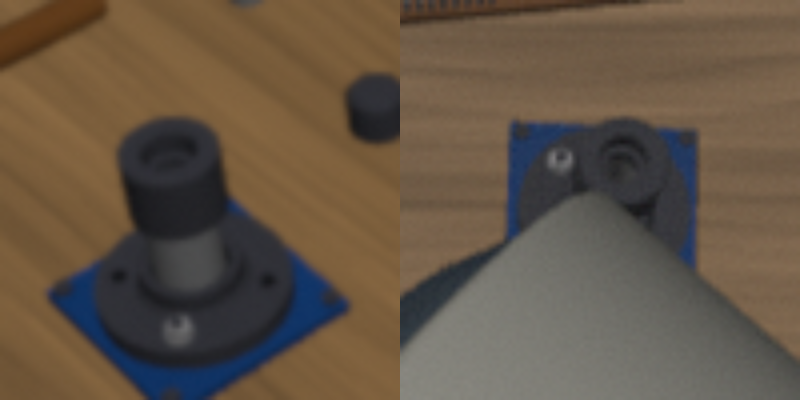

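The coupling sits upright on the nipple (scene 172,175), fully home at a fitted z of 82–83 mm. Now the short nipple.

Scaled: -0.168 m / 0.6 = -0.28, -0.0096 m / 0.6 = -0.016.

Emit:
carry_out(xyz=[[-0.016,-0.0033,0],[-0.016,-0.0033,0],[-0.016,-0.0033,-0.0667],[-0.016,-0.0033,-0.1333],[-0.016,-0.0033,-0.2],[-0.016,-0.0033,-0.25],[-0.016,-0.0033,-0.275],[-0.016,-0.0033,-0.28],[-0.016,-0.0033,-0.28]], dr=[[0,0,0],[0,0,0],[0,0,0],[0,0,0],[0,0,0],[0,0,0],[0,0,0],[0,0,0],[0,0,0]], fingers=[1,1,1,1,1,1,1,1,1])

```text
t: 26.8
position: [0.4547, -0.3502, 0.0212]
tcp_rot: [1.0, -0.0, -0.0, -0.0]
force: [0.3, 0.1, 0.3]
grip_width: 0.0853
grasp_force: 0.0
```

Emit:
carry_out(xyz=[[0,0,0],[0,0,0],[0,0,0],[0,0,0],[0,0,0],[0,0,0],[0,0,0],[0,0,0]], dr=[[0,0,0],[0,0,0],[0,0,0],[0,0,0],[0,0,0],[0,0,0],[0,0,0],[0,0,0]], fingers=[0.5,0.3,0.2,0.2,0.1,0.1,0.1,0.1])

```text
t: 27.6
position: [0.455, -0.3503, 0.0216]
tcp_rot: [1.0, -0.0, 0.0, 0.0]
force: [-0.1, 1.0, 7.8]
grip_width: 0.0262
grasp_force: 21.8
```

Emit:
carry_out(xyz=[[0,0,0],[0,0,0],[0,0,0.0167],[0,0,0.05],[0,0,0.1],[0,0,0.15],[0,0,0.2],[0,0,0.25],[0,0,0.2667],[0,0,0.2667]], dr=[[0,0,0],[0,0,0],[0,0,0],[0,0,0],[0,0,0],[0,0,0],[0,0,0],[0,0,0],[0,0,0],[0,0,0]], fingers=[0.1,0.1,0.1,0.1,0.1,0.1,0.1,0.1,0.1,0.1], force=60)

```text
t: 28.6
position: [0.4553, -0.3506, 0.1826]
tcp_rot: [1.0, -0.0, 0.001, 0.001]
force: [0.2, -0.4, -0.7]
grip_width: 0.0258
grasp_force: 59.0
```

Scaled: 0.2125 m / 0.6 = 0.3542, 0.209 m / 0.6 = 0.3483.

Emit:
carry_out(xyz=[[0.025,0.025,0],[0.0667,0.0667,0],[0.1167,0.1167,0],[0.1667,0.1667,0],[0.2167,0.2167,0],[0.2667,0.2667,0],[0.3083,0.3167,0],[0.3367,0.3433,0],[0.3483,0.3542,0],[0.3483,0.3542,0]], dr=[[0,0,0],[0,0,0],[0,0,0],[0,0,0],[0,0,0],[0,0,0],[0,0,0],[0,0,0],[0,0,0],[0,0,0]], fingers=[0.1,0.1,0.1,0.1,0.1,0.1,0.1,0.1,0.1,0.1])

```text
t: 29.6
position: [0.6637, -0.1369, 0.1795]
tcp_rot: [1.0, 0.001, -0.001, -0.0]
force: [-0.7, 0.2, -1.0]
grip_width: 0.0255
grasp_force: 59.1
```

```bash
python3 held.py nipple_short .664 -.1378 .159; python3 -c "
from h import *
a=snap('scene');b=snap('top')
u=proj(a,[.664,-.138,.14])[0].astype(int);w=proj(b,[.664,-.138,.14])[0].astype(int)
f=lambda i,u:cv2.resize(i[max(0,u[1]-40):u[1]+40,u[0]-40:u[0]+40],(400,400),interpolation=2)
cv2.imwrite('pics/c4.png',np.hstack([f(a['img'],u),f(b['img'],w)]))"
```

```text
[ 0.6637 -0.1369  0.1795] [-0.7  0.2 -1. ] 29.6 0.0255
scene 3 [ 0.665  -0.1358] 0.617
```

View pics/c4.png

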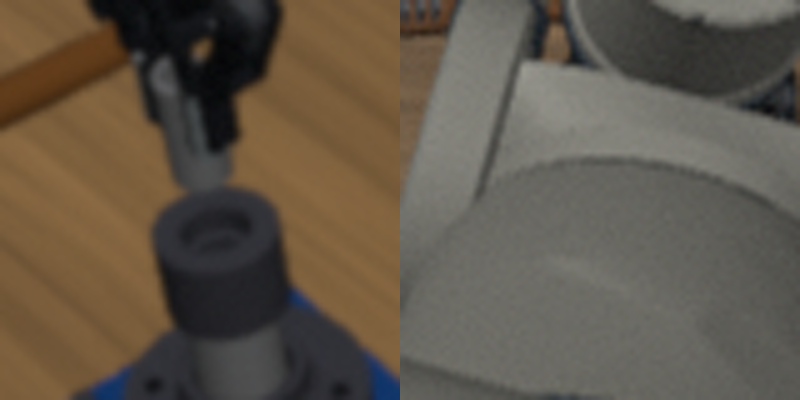

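The nipple at (190,130) hangs over the coupling and looks leaned. I compare it with the predicted upright silhouette.

```bash
python3 -c "
from h import *
a=snap('scene');u=proj(a,[.664,-.138,.14])[0].astype(int)
i=cv2.resize(a['img'][u[1]-50:u[1]+30,u[0]-40:u[0]+40],(600,600),interpolation=2)
T=lambda q:((q-(u-[40,50])+.5)*7.5*16).astype(np.int32)
for n,p in(('nipple_short',[.6637,-.1372,.158,0]),('reducer',[.6634,-.1372,.083,0])):
    cv2.polylines(i,[T(sil(a,place(n,p)))],True,(0,0,255),1,shift=4)
cv2.imwrite('pics/c5.png',i)"
```

View pics/c5.png

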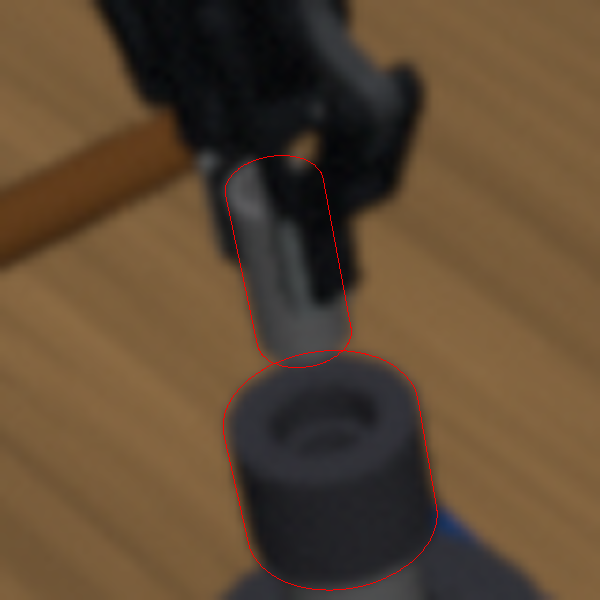

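The outlines match, so the nipple is upright and centred. Lowering.

Scaled: -0.039 m / 0.6 = -0.065, -0.037 m / 0.6 = -0.0617.

Emit:
carry_out(xyz=[[0,-0.0008,-0.02],[0,-0.0008,-0.04],[0,-0.0008,-0.0467],[0,-0.0008,-0.0517],[0,-0.0008,-0.0567],[0,-0.0008,-0.0617],[0,-0.0008,-0.065]], dr=[[0,0,0],[0,0,0],[0,0,0],[0,0,0],[0,0,0],[0,0,0],[0,0,0]], fingers=[0.1,0.1,0.1,0.1,0.1,0.1,0.1])

```text
t: 31.05
position: [0.6638, -0.1382, 0.142]
tcp_rot: [1.0, -0.0, 0.0, 0.0]
force: [0.5, 0.1, -0.8]
grip_width: 0.0254
grasp_force: 59.1
```

Scaled: -0.0095 m / 0.6 = -0.0158, -0.0085 m / 0.6 = -0.0142.

Emit:
carry_out(xyz=[[0,0,-0.005],[0,0,-0.0083],[0,0,-0.0117],[0,0,-0.0142],[0,0,-0.0158]], dr=[[0,0,0],[0,0,0],[0,0,0],[0,0,0],[0,0,0]], fingers=[0.1,0.1,0.1,0.1,0.1])

```text
t: 31.55
position: [0.6639, -0.1382, 0.1327]
tcp_rot: [1.0, -0.0, 0.0, 0.0]
force: [-1.8, 1.5, 12.2]
grip_width: 0.0253
grasp_force: 59.9
```

Scaled: 0.08 m / 0.6 = 0.1333, 0.05 m / 0.6 = 0.0833.

Emit:
carry_out(xyz=[[0,0,0],[0,0,0],[0,0,0],[0,0,0.0333],[0,0,0.0833],[0,0,0.1333],[0,0,0.1333]], dr=[[0,0,0],[0,0,0],[0,0,0],[0,0,0],[0,0,0],[0,0,0],[0,0,0]], fingers=[0.6,0.6,0.6,0.6,0.6,0.6,0.6], force=20)

```text
t: 32.25
position: [0.6658, -0.1387, 0.2171]
tcp_rot: [1.0, -0.0, 0.003, 0.001]
force: [0.4, 0.3, 0.1]
grip_width: 0.0514
grasp_force: 0.0
```

Scaled: -0.186 m / 0.6 = -0.31, -0.17 m / 0.6 = -0.2833.

Emit:
carry_out(xyz=[[-0.0333,0.03,0],[-0.0833,0.0733,0],[-0.1333,0.1167,0],[-0.1833,0.16,0],[-0.2333,0.2033,0],[-0.2833,0.2467,0],[-0.31,0.27,0],[-0.31,0.27,0],[-0.31,0.27,0]], dr=[[0,0,0],[0,0,0],[0,0,0],[0,0,0],[0,0,0],[0,0,0],[0,0,0],[0,0,0],[0,0,0]], fingers=[0.6,0.6,0.6,0.6,0.6,0.6,0.6,0.6,0.6])

```text
t: 33.15
position: [0.478, 0.0239, 0.2126]
tcp_rot: [1.0, 0.0, 0.0, 0.0]
force: [0.2, -0.6, -0.8]
grip_width: 0.051
grasp_force: 0.0
```

```bash
python3 held.py nipple_short .664 -.1378 .111; python3 held.py nipple_long .478 .0238 0; python3 -c "
from h import *
s=snap('scene')
for d in trace(s,'nipple_long')[:7]:
    uv=np.array(d['box'][:2])+np.array(d['box'][2:])/2; m=getmask(s,'nipple_long',uv)
    print(uv,fit('nipple_long',[(s,m.astype(float))],[*ground(s,uv,.045),0,0],[0,1]), s['img'][int(uv[1]),int(uv[0])])
i=s['img'][80:270,150:400];cv2.imwrite('pics/c6.png',cv2.resize(i,None,fx=3,fy=3))"
```

```text
[0.478  0.0239 0.2126] [ 0.2 -0.6 -0.8] 33.15 0.051
scene 3 [ 0.6588 -0.145 ] 0.263
top 3 [ 0.6644 -0.1385] 0.17
both [ 0.663  -0.1379  0.1134] 0.447
[0.4778 0.0238 0.2126] [ 0.8 -0.1  0.5] 33.75 0.0511
scene 2 [0.4786 0.0255] 0.049
top 2 [0.4713 0.0226] 0.589
both [ 0.4752  0.0225 -0.0047] 0.64
[320.2 181.2] (array([ 0.40456962, -0.01129915]), np.float64(0.12082435344827586)) [72 74  0]
[307.95 205.55] (array([0.47786042, 0.02453452]), np.float64(0.08940735694822888)) [69 69 69]
[288.2  219.45] (array([0.54075782, 0.02579534]), np.float64(0.07376644736842106)) [ 68  51 103]
[285.3 184.8] (array([ 0.46885098, -0.05516796]), np.float64(0.08241510115606937)) [  0  85 103]
[336.35 201.1 ] (array([0.4170247 , 0.05965985]), np.float64(0.11963502506265664)) [  0  86 103]
```

View pics/c6.png

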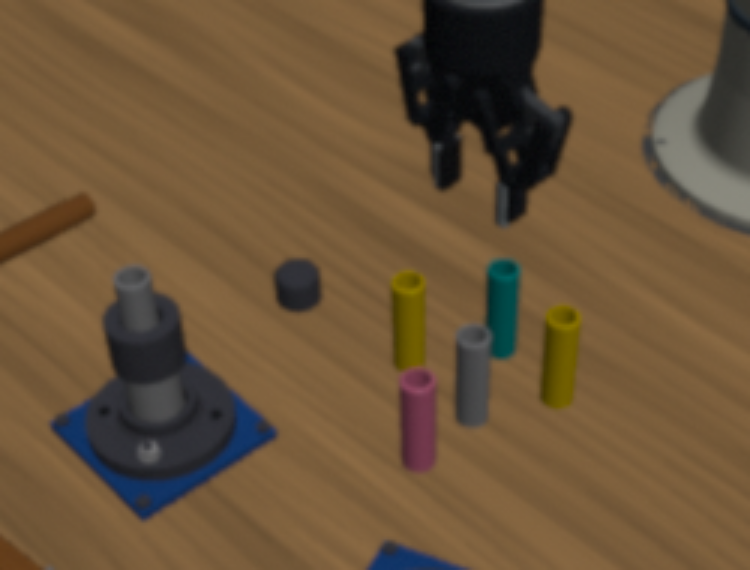

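Turquoise (504,310), two yellows (409,320; 562,355) and pink (418,420) stand around the bare-steel pipe (472,375), which is nipple_long. The first piece on the left is assembled upright. The gripper has clear room along y, so I grasp now.

Scaled: -0.168 m / 0.6 = -0.28, -0.16 m / 0.6 = -0.2667.

Emit:
carry_out(xyz=[[0,0,-0.05],[0,0,-0.1167],[0,0,-0.1833],[0,0,-0.2333],[0,0,-0.2667],[0,0,-0.28],[0,0,-0.28]], dr=[[0,0,0],[0,0,0],[0,0,0],[0,0,0],[0,0,0],[0,0,0],[0,0,0]], fingers=[0.6,0.6,0.6,0.6,0.6,0.6,0.6])

```text
t: 35.4
position: [0.4775, 0.0239, 0.0441]
tcp_rot: [1.0, -0.0, -0.001, -0.0]
force: [-0.1, -0.8, 0.8]
grip_width: 0.0514
grasp_force: 0.0
```

Emit:
carry_out(xyz=[[0,0,0],[0,0,0],[0,0,0],[0,0,0],[0,0,0],[0,0,0]], dr=[[0,0,0],[0,0,0],[0,0,0],[0,0,0],[0,0,0],[0,0,0]], fingers=[0.4,0.2,0.1,0.1,0.1,0.1])

```text
t: 36.0
position: [0.4785, 0.0238, 0.0456]
tcp_rot: [1.0, -0.0, 0.001, 0.0]
force: [-0.8, 0.4, 9.8]
grip_width: 0.0265
grasp_force: 23.1
```

Scaled: 0.13 m / 0.6 = 0.2167, 0.12 m / 0.6 = 0.2.

Emit:
carry_out(xyz=[[0,0,0],[0,0,0],[0,0,0.0167],[0,0,0.05],[0,0,0.1],[0,0,0.15],[0,0,0.2],[0,0,0.2167],[0,0,0.2167]], dr=[[0,0,0],[0,0,0],[0,0,0],[0,0,0],[0,0,0],[0,0,0],[0,0,0],[0,0,0],[0,0,0]], fingers=[0.1,0.1,0.1,0.1,0.1,0.1,0.1,0.1,0.1], force=60)

```text
t: 36.9
position: [0.4784, 0.0238, 0.176]
tcp_rot: [1.0, -0.0, 0.002, 0.0]
force: [-0.1, 0.4, -2.6]
grip_width: 0.0257
grasp_force: 59.0
```

Scaled: 0.179 m / 0.6 = 0.2983, 0.1286 m / 0.6 = 0.2143.

Emit:
carry_out(xyz=[[0.03,0.0217,0],[0.075,0.0533,0],[0.1333,0.0967,0],[0.1917,0.1383,0],[0.25,0.18,0],[0.2833,0.2033,0],[0.2983,0.2143,0],[0.2983,0.2143,0]], dr=[[0,0,0],[0,0,0],[0,0,0],[0,0,0],[0,0,0],[0,0,0],[0,0,0],[0,0,0]], fingers=[0.1,0.1,0.1,0.1,0.1,0.1,0.1,0.1])

```text
t: 37.7
position: [0.6567, 0.1529, 0.1727]
tcp_rot: [1.0, 0.0, -0.001, 0.0]
force: [0.5, 0.3, -1.6]
grip_width: 0.0256
grasp_force: 59.2
```

Scaled: -0.08 m / 0.6 = -0.1333, -0.07 m / 0.6 = -0.1167.

Emit:
carry_out(xyz=[[0,0,-0.0333],[0,0,-0.0833],[0,0,-0.1167],[0,0,-0.1333],[0,0,-0.1333]], dr=[[0,0,0],[0,0,0],[0,0,0],[0,0,0],[0,0,0]], fingers=[0.1,0.1,0.1,0.1,0.1])

```text
t: 38.2
position: [0.6553, 0.1517, 0.0932]
tcp_rot: [1.0, -0.0, -0.002, 0.0]
force: [-0.5, 0.5, -1.7]
grip_width: 0.0254
grasp_force: 59.2
```

```bash
python3 -c "
from h import *
o=get_obs();p=o['position'];print(p,o['force'])
a=snap('scene');u=proj(a,[.657,.152,.05])[0].astype(int)
i=cv2.resize(a['img'][u[1]-50:u[1]+30,u[0]-40:u[0]+40],(600,600),interpolation=2)
T=lambda q:((q-(u-[40,50])+.5)*7.5*16).astype(np.int32)
for P in (place('nipple_long',[p[0]-.0008,p[1]+.0008,p[2]-.0455,0]),ring(.021,.038)+[.6561,.1531,0],ring(.015,.038)+[.6561,.1531,0],place('flange_small',[.6561,.1531,0,.349])):
    cv2.polylines(i,[T(sil(a,P))],True,(0,0,255),1,shift=4)
cv2.imwrite('pics/c7.png',i)"
```

```text
[0.65527163 0.15165573 0.0932258 ] [-0.4715184   0.53211824 -1.67519201]
```

View pics/c7.png

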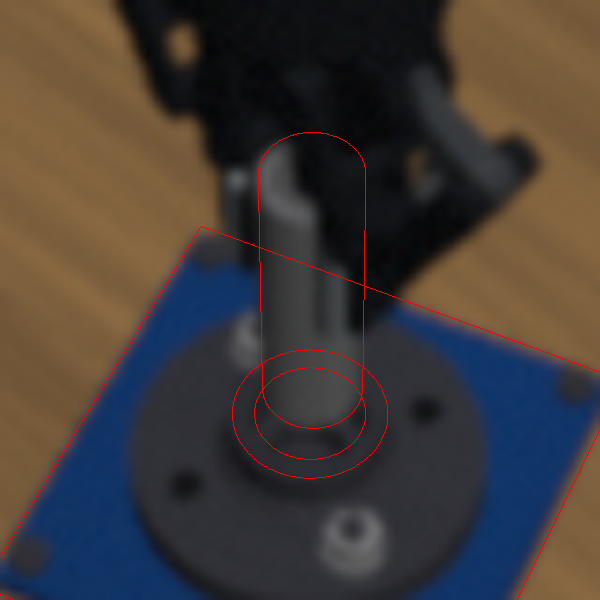

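The nipple (312,290) is upright over the hub (310,430), and the predicted outlines agree to within about 1 mm. Lowering slowly.

Scaled: -0.018 m / 0.6 = -0.03, -0.016 m / 0.6 = -0.0267.

Emit:
carry_out(xyz=[[0,0,-0.0083],[0,0,-0.015],[0,0,-0.02],[0,0,-0.0233],[0,0,-0.0267],[0,0,-0.03]], dr=[[0,0,0],[0,0,0],[0,0,0],[0,0,0],[0,0,0],[0,0,0]], fingers=[0.1,0.1,0.1,0.1,0.1,0.1])

```text
t: 38.85
position: [0.6568, 0.1525, 0.0765]
tcp_rot: [1.0, -0.0, 0.0, -0.0]
force: [-0.3, 0.3, -1.5]
grip_width: 0.0254
grasp_force: 59.2
```

Scaled: -0.0095 m / 0.6 = -0.0158, -0.0085 m / 0.6 = -0.0142.

Emit:
carry_out(xyz=[[0,0,-0.005],[0,0,-0.0083],[0,0,-0.0117],[0,0,-0.0142],[0,0,-0.0158]], dr=[[0,0,0],[0,0,0],[0,0,0],[0,0,0],[0,0,0]], fingers=[0.1,0.1,0.1,0.1,0.1])

```text
t: 39.35
position: [0.6571, 0.1524, 0.0677]
tcp_rot: [1.0, -0.0, 0.0, -0.0]
force: [-5.4, -0.4, 19.4]
grip_width: 0.0256
grasp_force: 60.7
```

Scaled: 0.13 m / 0.6 = 0.2167, 0.1 m / 0.6 = 0.1667.

Emit:
carry_out(xyz=[[0,0,0],[0,0,0],[0,0,0],[0,0,0.0333],[0,0,0.1],[0,0,0.1667],[0,0,0.2167],[0,0,0.2167]], dr=[[0,0,0],[0,0,0],[0,0,0],[0,0,0],[0,0,0],[0,0,0],[0,0,0],[0,0,0]], fingers=[0.7,0.7,0.7,0.7,0.7,0.8,0.9,0.9], force=20)

```text
t: 40.15
position: [0.659, 0.1528, 0.2019]
tcp_rot: [1.0, -0.0, 0.004, -0.001]
force: [0.3, 0.2, 0.1]
grip_width: 0.0771
grasp_force: 0.0
```

Scaled: -0.335 m / 0.6 = -0.5583, -0.312 m / 0.6 = -0.52.

Emit:
carry_out(xyz=[[-0.03,-0.0583,0],[-0.065,-0.125,0],[-0.1,-0.1917,0],[-0.135,-0.2583,0],[-0.17,-0.325,0],[-0.205,-0.3917,0],[-0.24,-0.4583,0],[-0.2733,-0.52,0],[-0.2942,-0.5583,0],[-0.2942,-0.5583,0]], dr=[[0,0,0],[0,0,0],[0,0,0],[0,0,0],[0,0,0],[0,0,0],[0,0,0],[0,0,0],[0,0,0],[0,0,0]], fingers=[0.9,0.9,0.9,0.9,0.9,0.9,0.9,0.9,0.9,0.9])

```text
t: 41.15
position: [0.4787, -0.1849, 0.1966]
tcp_rot: [1.0, -0.002, -0.0, 0.0]
force: [0.2, 0.3, 0.1]
grip_width: 0.0769
grasp_force: 0.0
```

```bash
python3 held.py nipple_long .6569 .1525 .022; python3 held.py cap .4805 -.1824 0
```

```text
[ 0.4787 -0.1849  0.1966] [0.2 0.3 0.1] 41.15 0.0769
scene 2 [0.6565 0.1529] 0.13
top 3 [0.6587 0.1515] 0.121
both [0.6564 0.1513 0.0271] 0.293
[ 0.4804 -0.1823  0.1971] [ 0.7 -0.   0.1] 41.75 0.0769
scene 2 [ 0.48   -0.1816] 0.044
```

Scaled: -0.193 m / 0.6 = -0.3217, -0.185 m / 0.6 = -0.3083.

Emit:
carry_out(xyz=[[0,0,-0.0667],[0,0,-0.1333],[0,0,-0.2],[0,0,-0.2667],[0,0,-0.3083],[0,0,-0.3217],[0,0,-0.3217]], dr=[[0,0,0],[0,0,0],[0,0,0],[0,0,0],[0,0,0],[0,0,0],[0,0,0]], fingers=[0.9,0.9,0.9,0.9,0.9,0.9,0.9])

```text
t: 43.05
position: [0.48, -0.1824, 0.0036]
tcp_rot: [1.0, -0.0, -0.001, -0.0]
force: [-0.9, 0.3, 0.6]
grip_width: 0.0769
grasp_force: 0.0
```

Emit:
carry_out(xyz=[[0,0,0],[0,0,0],[0,0,0],[0,0,0],[0,0,0],[0,0,0]], dr=[[0,0,0],[0,0,0],[0,0,0],[0,0,0],[0,0,0],[0,0,0]], fingers=[0.6,0.4,0.3,0.3,0.3,0.3])

```text
t: 43.65
position: [0.4811, -0.183, 0.0054]
tcp_rot: [1.0, -0.0, 0.001, 0.001]
force: [-0.9, -0.5, 9.5]
grip_width: 0.0398
grasp_force: 19.9
```

Scaled: 0.16 m / 0.6 = 0.2667, 0.14 m / 0.6 = 0.2333.

Emit:
carry_out(xyz=[[0,0,0],[0,0,0],[0,0,0.0167],[0,0,0.05],[0,0,0.1],[0,0,0.1667],[0,0,0.2333],[0,0,0.2667],[0,0,0.2667],[0,0,0.2667]], dr=[[0,0,0],[0,0,0],[0,0,0],[0,0,0],[0,0,0],[0,0,0],[0,0,0],[0,0,0],[0,0,0],[0,0,0]], fingers=[0.3,0.3,0.3,0.3,0.3,0.3,0.3,0.3,0.3,0.3], force=60)

```text
t: 44.65
position: [0.4801, -0.1825, 0.1644]
tcp_rot: [1.0, -0.0, 0.0, 0.0]
force: [-0.4, 0.8, -2.7]
grip_width: 0.0383
grasp_force: 61.1
```

Scaled: 0.3349 m / 0.6 = 0.5582, 0.1767 m / 0.6 = 0.2945.

Emit:
carry_out(xyz=[[0.0217,0.0417,0],[0.05,0.0967,0],[0.085,0.1633,0],[0.12,0.23,0],[0.155,0.2967,0],[0.19,0.3633,0],[0.225,0.43,0],[0.2583,0.4917,0],[0.2833,0.5367,0],[0.2945,0.5582,0]], dr=[[0,0,0],[0,0,0],[0,0,0],[0,0,0],[0,0,0],[0,0,0],[0,0,0],[0,0,0],[0,0,0],[0,0,0]], fingers=[0.3,0.3,0.3,0.3,0.3,0.3,0.3,0.3,0.3,0.3])

```text
t: 45.65
position: [0.657, 0.1548, 0.162]
tcp_rot: [1.0, 0.001, -0.001, 0.0]
force: [0.1, -0.4, -2.6]
grip_width: 0.0379
grasp_force: 61.0
```

Scaled: -0.041 m / 0.6 = -0.0683, -0.035 m / 0.6 = -0.0583.

Emit:
carry_out(xyz=[[0,0,0],[0,0,0],[0,0,-0.0333],[0,0,-0.0583],[0,0,-0.0683],[0,0,-0.0683]], dr=[[0,0,0],[0,0,0],[0,0,0],[0,0,0],[0,0,0],[0,0,0]], fingers=[0.3,0.3,0.3,0.3,0.3,0.3])

```text
t: 46.25
position: [0.6562, 0.1516, 0.122]
tcp_rot: [1.0, -0.0, -0.001, 0.0]
force: [0.6, 0.2, -1.3]
grip_width: 0.0383
grasp_force: 61.0
```

```bash
python3 -c "
from h import *
o=get_obs();p=o['position'];print(p,o['force'])
a=snap('scene');u=proj(a,[.657,.152,.1])[0].astype(int)
i=cv2.resize(a['img'][u[1]-40:u[1]+40,u[0]-40:u[0]+40],(600,600),interpolation=2)
T=lambda q:((q-(u-[40,40])+.5)*7.5*16).astype(np.int32)
for P in (place('nipple_long',[.6564,.1531,.022,0]),place('cap',[p[0]-.0008,p[1]+.0008,p[2]-.0045,0])):
    cv2.polylines(i,[T(sil(a,P))],True,(0,0,255),1,shift=4)
cv2.imwrite('pics/c8.png',i)"
```

```text
[0.65620955 0.15158997 0.12203005] [ 0.55338164  0.17141307 -1.33507579]
```

View pics/c8.png

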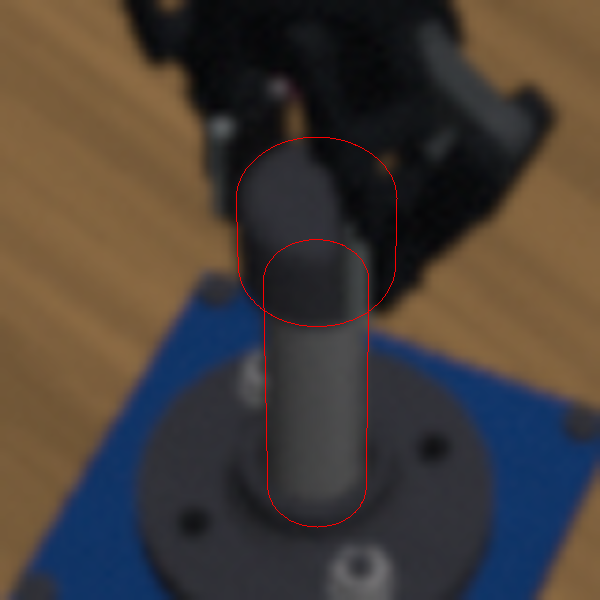

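The cap (315,235) is upright and centred over the nipple (317,400). Lowering.

Scaled: -0.013 m / 0.6 = -0.0217, -0.012 m / 0.6 = -0.02.

Emit:
carry_out(xyz=[[0,0,-0.005],[0,0,-0.01],[0,0,-0.0133],[0,0,-0.0167],[0,0,-0.02],[0,0,-0.0217]], dr=[[0,0,0],[0,0,0],[0,0,0],[0,0,0],[0,0,0],[0,0,0]], fingers=[0.3,0.3,0.3,0.3,0.3,0.3])

```text
t: 46.9
position: [0.6569, 0.1524, 0.1099]
tcp_rot: [1.0, -0.0, -0.0, 0.0]
force: [0.6, 0.8, -2.0]
grip_width: 0.038
grasp_force: 61.0
```

Scaled: -0.0098 m / 0.6 = -0.0163, -0.0085 m / 0.6 = -0.0142.

Emit:
carry_out(xyz=[[0,0,-0.005],[0,0,-0.0083],[0,0,-0.0117],[0,0,-0.0142],[0,0,-0.0163]], dr=[[0,0,0],[0,0,0],[0,0,0],[0,0,0],[0,0,0]], fingers=[0.3,0.3,0.3,0.3,0.3])

```text
t: 47.4
position: [0.658, 0.1525, 0.1017]
tcp_rot: [1.0, -0.0, 0.001, -0.0]
force: [-3.1, -1.7, 26.1]
grip_width: 0.0381
grasp_force: 63.8
```

Scaled: 0.12 m / 0.6 = 0.2, 0.1 m / 0.6 = 0.1667.

Emit:
carry_out(xyz=[[0,0,0],[0,0,0],[0,0,0],[0,0,0.0333],[0,0,0.1],[0,0,0.1667],[0,0,0.2],[0,0,0.2]], dr=[[0,0,0],[0,0,0],[0,0,0],[0,0,0],[0,0,0],[0,0,0],[0,0,0],[0,0,0]], fingers=[0.9,0.9,0.9,0.9,0.9,0.9,0.9,0.9])

```text
t: 48.2
position: [0.6585, 0.1526, 0.2239]
tcp_rot: [1.0, -0.0, 0.003, -0.0]
force: [0.1, -0.1, -0.0]
grip_width: 0.0767
grasp_force: 0.0
```

Scaled: 0.28 m / 0.6 = 0.4667, 0.25 m / 0.6 = 0.4167.

Emit:
carry_out(xyz=[[-0.05,0.0333,0],[-0.1,0.0833,0],[-0.15,0.15,0],[-0.2,0.2167,0],[-0.25,0.2833,0],[-0.2833,0.35,0],[-0.3,0.4167,0],[-0.3167,0.4667,0],[-0.3167,0.4667,0]], dr=[[0,0,0],[0,0,0],[0,0,0],[0,0,0],[0,0,0],[0,0,0],[0,0,0],[0,0,0],[0,0,0]], fingers=[0.9,0.9,0.9,0.9,0.9,0.9,0.9,0.9,0.9])

```text
t: 49.1
position: [0.465, 0.4356, 0.2191]
tcp_rot: [1.0, 0.002, -0.001, -0.0]
force: [0.6, -0.4, -0.1]
grip_width: 0.077
grasp_force: 0.0
```

```bash
python3 held.py cap .657 .1524 .096; python3 held.py nipple_short .664 -.1378 .111; python3 -c "
from h import *
a=snap('scene')
i=cv2.resize(a['img'][120:345,110:410],(800,600),interpolation=2)
T=lambda q:((q-[110,120]+.5)*8/3*16).astype(np.int32)
for n,p in (('cap',[.6564,.1531,.096,0]),('nipple_short',[.663,-.1366,.111,0]),('reducer',[.663,-.1366,.083,0])):
    cv2.polylines(i,[T(sil(a,place(n,p)))],True,(0,0,255),1,shift=4)
cv2.imwrite('pics/c9.png',i)"
```

```text
[0.465  0.4356 0.2191] [ 0.6 -0.4 -0.1] 49.1 0.077
scene 3 [0.6556 0.1532] 0.043
top 3 [0.6581 0.1518] 0.052
both [0.6569 0.1526 0.0971] 0.166
[0.4672 0.4321 0.2204] [-1.   0.6  0.3] 49.7 0.0768
scene 3 [ 0.661  -0.1413] 0.273
top 3 [ 0.6655 -0.139 ] 0.113
both [ 0.6632 -0.1381  0.1158] 0.404
```

View pics/c9.png

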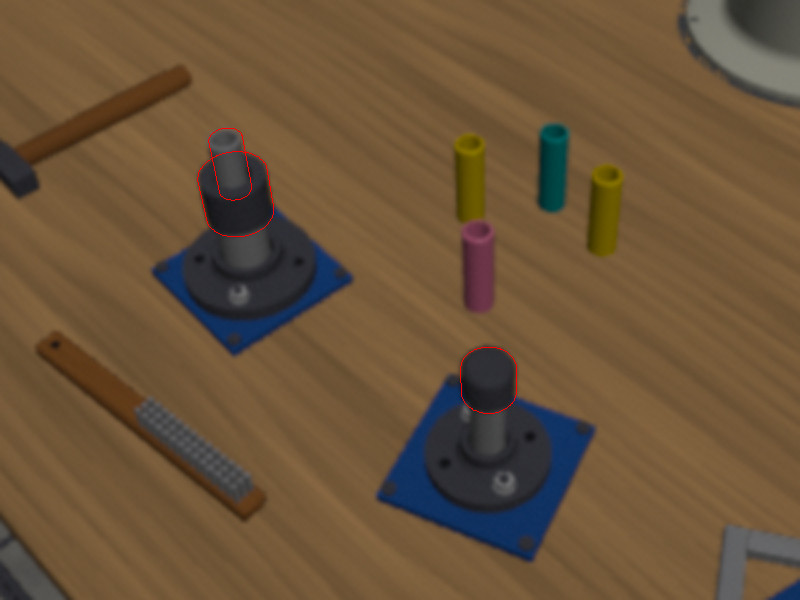

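The left piece (nipple_short at 228,165 on the coupling at 237,195) and the right piece (cap at 488,380) both stand upright. Both match the outlines predicted for fully home, and the bystanders have not moved.

```bash
python3 -c "
from cell import *
print(job_done())"
```

```text
the job is handed in; nothing more can be done
None
```

I assembled both practice pieces in the order asked and handed the job in at about 50 s: in the last picture every part stood upright and looked fully home, with the hammer, square and coloured pipes left alone.

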